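# Make the till ready for the next customer

### The job

The till has to be ready for the next customer: first push the cash drawer fully home so that the money is safe, then swing the receipt printer's open lid down and press on it so that it is properly shut over the new roll, and last press the knob of the counter bell down so that it rings to call the customer, and let it go. Nothing needs to be gripped: touch each thing lightly with the fingers, without slamming the drawer or the lid and without lifting, tipping or shifting the bell, and leave the other things on the counter where they are.

Things in the scene. Friction and masses are not known exactly. Their poses are not given: they have to be found in the camera images.
- cash_drawer_drawer (a joint): how far the cash drawer stands open, m: 0 = fully home against its stop, grows as it comes out towards the robot (starts 0.04 to 0.09). It runs straight along the x axis of drawer_front, needs about 5 N to slide, and stays where it is left; it has no latch.
- drawer_front (a point): centre of the outer face of the cash drawer's flat black front panel, which looks to the robot; the panel is 360 mm wide (along y) and reaches 49 mm above and below this point (top 104 mm over the counter). The point moves with the drawer; its x points into the till, the way to push.
- cash_drawer: the low black steel case under the register with its drawer, fixed, 360 mm wide, 105 mm high; origin at the centre of its underside, x points away from the robot; the closed drawer's front is 174 mm from the origin towards -x. The register stands on top, set back about 90 mm behind the closed drawer's front.
- receipt_printer_lid (a joint): opening angle of the printer's grey lid, rad: 0 = shut on a rigid stop, grows as its free front edge swings up and to the rear (starts 1.12 to 1.32, nearly upright; limit 1.48). Above about 1.1 it stays where it is left; below about 0.95 it sinks shut slowly by itself and then needs only a light press on top.
- lid_hinge (a point): middle of the lid's hinge line at the printer's rear, 94 mm over the counter. The line runs along the point's y; x points to the rear of the printer.
- lid_edge (a point): middle of the lid's free edge, on its outer face (the upper face when shut), 122 mm from the hinge line and 100 mm over the counter when shut. The lid is a flat plate 125 x 139 x 10 mm; the point moves and turns with it, its x pointing to the hinge, its z out of the outer face (up when shut, to the rear when open).
- receipt_printer: black receipt printer with a grey lid, standing fixed right of the till, 161 x 140 mm, 100 mm high with the lid shut, a paper roll inside; origin at the centre of its underside, its front faces -x. A tall glass display case stands behind it to the right: keep the gripper left of the lid's middle when reaching behind the open lid (any part of its width may be pushed).
- call_bell_button (a joint): travel of the bell's knob, m: 0 = up, 0.004 = all the way down (rings from 0.0025 on); a spring brings it back up; all the way down takes about 8 N.
- bell_knob (a point): centre of the top of the bell's knob, 57.5 mm over the counter when up; the knob is a round pin 13.5 mm across that stands 16 mm above the dome; press straight down.
- call_bell: chrome counter bell on a black base, 86 mm wide, 58 mm tall, loose on the counter at the left, 0.16 kg; origin at the centre of its underside.. A glass display case 0.32 m tall stands behind it to the left, its front 0.54 m from the base along x: come to the bell from the robot's side.
- juice_cup: lidded clear plastic juice cup, 81 mm wide, 117 mm tall, standing left of the till; origin at the centre of its underside. A bystander.
- sugar_shaker: glass sugar shaker with a metal cap, 44 mm wide, 90 mm tall, between till and printer; origin at the centre of its underside. A bystander.
- card_terminal: black card payment terminal lying flat, 186 x 72 x 24 mm, long side along its own x; origin at the centre of its underside. A bystander.
- phone: black phone lying flat, 147 x 73 x 8 mm, long side along its own x, far left; origin at the centre of its underside. A bystander.
- pen: black pen lying flat, 145 x 12 x 9 mm, long side along its own y, in front of the sugar shaker; origin at the centre of its underside. A bystander.
Not all that is in view belongs to the job. Leave any orange look-alike of the call_bell alone.

How it is judged:
On the way, in this order (a step that is already met when the one before it is completed fails the run):
1. the cash drawer is fully home (value of joint cash_drawer_drawer below 0.006 m), for 0.2 s.
2. the printer's lid is shut and pressed on (value of joint receipt_printer_lid below 0.03 rad and contact force between any of the fingers, the arm and receipt_printer above 1.5 N), for 0.05 s.
3. the bell's knob is pressed down (value of joint call_bell_button above 0.0025 m), for 0.02 s.
At the end, for the whole second after the job is handed in: The drawer is within 6 mm of home, the printer's lid within 0.03 rad of shut, the bell's knob is up again, and the bell stands upright and at rest within 20 mm of where it stood (value of joint cash_drawer_drawer below 0.006 m and value of joint receipt_printer_lid below 0.03 rad and value of joint call_bell_button below 0.001 m and angle between call_bell's own z axis and vertical below 0.1 rad and distance of call_bell from where it was at the start of the episode below 0.02 m and linear speed of call_bell below 0.02 m/s); the robot touches nothing.
It fails at once if out of order: the lid is lowered shut before the drawer is home, or the bell is rung before the drawer is home and the lid is shut ((value of joint receipt_printer_lid below 0.06 rad and value of joint cash_drawer_drawer above 0.01 m) or (value of joint call_bell_button above 0.0015 m and (value of joint cash_drawer_drawer above 0.01 m or value of joint receipt_printer_lid above 0.06 rad))).
It fails at once if the drawer is slammed (over 0.4 m/s) or pulled further out, or the lid is slammed (over 3 rad/s) (velocity of joint cash_drawer_drawer below -0.4 m/s or value of joint cash_drawer_drawer above 0.11 m or velocity of joint receipt_printer_lid below -3 rad/s).
It fails at once if not lightly: over 40 N on the bell, the printer or the till (contact force between the fingers and call_bell above 40 N or contact force between any of the arm, the fingers and receipt_printer above 40 N or contact force between any of the arm, the fingers and cash_drawer above 40 N).
It fails at once if the bell is lifted, tipped or shifted by over 20 mm (height (world z) of call_bell above 0.012 m or angle between call_bell's own z axis and vertical above 0.2 rad or distance of call_bell from where it was at the start of the episode above 0.02 m).
It fails at once if a bystander is shifted by over 20 mm (distance of any of juice_cup, sugar_shaker, card_terminal, phone, pen from where it was at the start of the episode above 0.02 m).
It also fails if it takes over 59 s, if anything falls off the work surface, if the arm or the gripper's body presses on something with over 40 N, if the wrist force passes 120 N, or if a joint passes its speed limit or range.

### The arm

A 7-joint arm with a two-finger parallel gripper is mounted at the origin on a cart in front of the work surface, level with it; the furniture and walls round the work are solid. World frame = base frame: x ahead of the robot, y to its left, z up, the work surface at z = 0. Lengths are in m, angles in rad, forces in N, time in s.
With the tool pointing down it reaches from about 0.425 to 1.025 m from the base axis. Payload 9.4 kg.
Tool frame: the origin (TCP) lies on the front face of the gripper's body, between the roots of the fingers; the fingertips stand 73 mm ahead of it and the grasp point (between the pads) lies 54 mm ahead of it (env.tip_reach is the distance from the TCP to the fingertips, in m); z points along the fingers, y is the line along which they close (so a half turn about z gives the same grasp; the last joint's range is limited). The gripper opens to 85 mm and grips with 20 to 120 N. Pads are 22 mm wide; open, the fingers measure 114 mm over their backs; the gripper's body (76 mm by 85 mm) begins 54 mm behind the grasp point. The pads swing forward as they close: fully open they stand 13 mm farther back than shut.
Start: joints at [-1.287, 0.599, -0.003, 1.599, 0.002, 0.943, -0.08], TCP at [0.256, 0.678, 0.304] pointing down, gripper open.
Joint ranges: [-2.57, 2.57], [-0.35, 1.97], [-1.29, 1.29], [0.11, 2.56], [-1.05, 4.19], [0.11, 1.86], [-2.63, 2.63]. Speed limits (rad/s): [2.22, 2.22, 3.01, 3.01, 3.14, 3.14, 3.14].

### API

Orientations are given as a unit quaternion [x, y, z, w].
In Python, from rig import env gives the robot as it stands.
- The arm moves only by the tool jog_arm, never from a script. Its argument "steps" is a list of rows, each an object of numbers: "x", "y", "z": the shift along the tool's x, y, z normalised to -1 to 1, where 1 is 2.5 cm; "wx", "wy", "wz": the turn, a rotation vector about the tool's x, y, z normalised to -1 to 1, where 1 is 90 degrees. In form: [{"x": .., "y": .., "z": .., "wx": .., "wy": .., "wz": ..}, ...]. A call has exactly 5 rows; each row shifts and turns the commanded pose from where the row before left it, along the tool's axes as they then stand; what a row does not reach is not made up. A row lasts 1/8 s, in which the tool goes at most 62.5 mm and 10.7 degrees, less where a joint would pass 70% of its speed; a pose out of reach is approached as far as the arm can. A call with a number of a shift or a turn outside -1 to 1 is refused whole. A call with a gripper value outside its range is refused whole. "hand" is the opening, from -1 (shut) to 1 (fully open), set as the call begins (left out, the last holds). The fingers move at their own pace and stop on an object; the grip force is fixed at half the most. Time passes only in rows, so rows that do not move let the fingers close, or fill a call up. It gives the time, the measured TCP pose, the force, the opening and the grip force at its end, in the units of the state.
- env.sense(): the state, without advancing time (a new reading comes with each control period).
- env.snapshot(name): name is "side" or "top"; returns a dict with "image" (400x640x3 uint8, blue, green, red), "fx", "fy", "cx", "cy" (pixels), "rvec" (rotation vector, rad) and "tvec" (3), from world to camera coordinates, as OpenCV has them. Camera axes: x right, y down, z forward; pixel columns grow to the right and rows downward; lengths in m; the calibration is good to about 2 mm. A picture is of the moment at which its call begins. There is no depth.
- env.close_job(): hands the job in; it is judged then, once.
The state is a dict: "clock": time; "qpos": joint angles; "qd": joint speeds; "joint_efforts": joint torques, N m; "tcp_pos": TCP position; "tcp_rot": TCP orientation; "wrist_force": force on the tool from outside, world axes, zero at the start; "torque": the same for the moment, N m; "gripper_width": finger opening in m; "gripper_force": force on a finger pad.
Only numpy, scipy, OpenCV 4.12 (cv2) and the standard library are available. Lean on these libraries where they do the work, as an engineer would, in place of code of your own. Each camera call takes 0.05 s, during which the arm holds its last target. There are 200 camera calls.

## Working session

There is one attempt and no reset: what is moved stays moved. The work goes in short steps, Python scripts to look and compute and a tool call to move; the robot and the scene stay as the last step left them, time stands still between calls to the robot, and variables do not carry over. Pictures are saved under pics/ and viewed, at most 10 in all, crops included, and the job is handed in when it is done.

Besides the shell and the picture viewer there is one more tool, called after "Call:" in YAML: its name, and indented under it one key for each argument. jog_arm: Moves the arm, as the interface text tells. Scaled input: -1 to 1 covers 2.5 cm each way for a shift and 90 degrees each way for a turn. Its arguments: {"type":"object","properties":{"steps":{"type":"array"},"hand":{"type":"number"}},"required":["steps"]}

```bash
mkdir -p pics
cat > h.py <<'E'
import cv2,numpy as np,pickle
from scipy.spatial.transform import Rotation as R
def snap(env,n):
    s=env.snapshot(n); pickle.dump(s,open(f'{n}.pkl','wb')); return s
def load(n): return pickle.load(open(f'{n}.pkl','rb'))
def P(s):
    Rm=cv2.Rodrigues(np.array(s['rvec'],float))[0]; t=np.array(s['tvec'],float).reshape(3)
    K=np.array([[s['fx'],0,s['cx']],[0,s['fy'],s['cy']],[0,0,1]]); return K,Rm,t
def proj(s,p):
    K,Rm,t=P(s); q=K@(Rm@np.array(p,float)+t); return q[:2]/q[2]
def onz(s,uv,z):
    K,Rm,t=P(s); d=Rm.T@np.linalg.inv(K)@np.array([*uv,1.]); c=-Rm.T@t; return c+d*(z-c[2])/d[2]
def tri(a,ua,b,ub):
    Ms=[np.c_[P(s)[0]@P(s)[1],P(s)[0]@P(s)[2]] for s in(a,b)]
    X=cv2.triangulatePoints(*Ms,np.array(ua,float).reshape(2,1),np.array(ub,float).reshape(2,1)); return (X[:3]/X[3]).ravel()
E
python3 - <<'E'
from rig import env
from h import *
for n in('side','top'):
    s=snap(env,n); cv2.imwrite(f'pics/{n}0.png',s['image']); K,Rm,t=P(s); print(n,-Rm.T@t,Rm[2],s['fx'])
st=env.sense(); print(st['clock'],st['tcp_pos'],st['tcp_rot'],env.tip_reach,st['wrist_force'])
E
```

```text
side [-0.21958148  0.42926522  1.59222828] [ 0.46263279 -0.21897805 -0.85908062] 480.3516895921325
top [0.15737545 0.13476399 2.08818229] [ 0.21292819 -0.03860179 -0.97630502] 489.97975144561656
0.1 [0.25582456 0.67803054 0.30308011] [ 1.79387373e-01  9.83778268e-01 -6.96522336e-04 -6.17854027e-05] 0.0726 [-0.02690555 -0.39047278 -0.13259392]
```

View pics/side0.png

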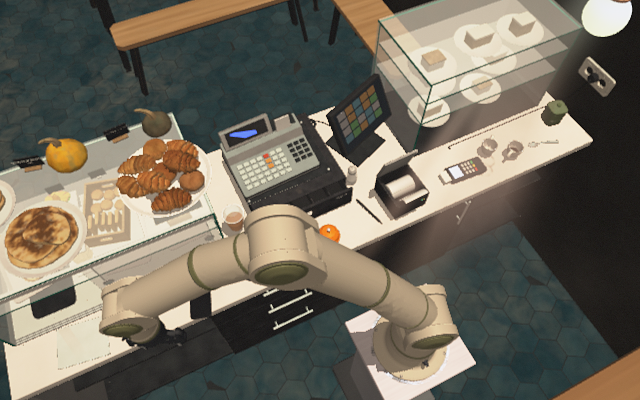

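View pics/top0.png

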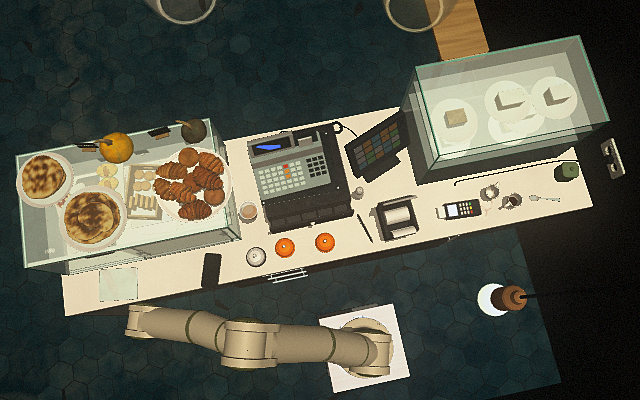

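In the top view the chrome bell is at (256,257). The orange look-alikes are at (285,248) and (325,242). The drawer front runs at about (262–353, 225), and the printer is at (397,217) with its open lid. In the side view the arm hides the bell. Next is an enlarged crop of both views.

Run:
```python
from h import *
a=load('top')['image'][170:280,235:435]; a=cv2.resize(a,(800,440),interpolation=cv2.INTER_CUBIC)
cv2.imwrite('pics/topc.png',a)
b=load('side')['image'][130:250,220:440]; b=cv2.resize(b,(800,436),interpolation=cv2.INTER_CUBIC)
cv2.imwrite('pics/sidec.png',b)
s=load('top')
for uv,z in(((256,257),.0575),((285,248),.05),((325,242),.05),((248,211),.1),((358,192),.09),((365,228),0),((211,268),0)): print(uv,onz(s,uv,z).round(3))
```

```text
(256, 257) [0.45  0.364 0.058]
(285, 248) [0.463 0.239 0.05 ]
(325, 242) [0.454 0.07  0.05 ]
(248, 211) [0.639 0.358 0.1  ]
(358, 192) [ 0.627 -0.108  0.09 ]
(365, 228) [ 0.485 -0.114  0.   ]
(211, 268) [0.451 0.566 0.   ]
```

View pics/topc.png

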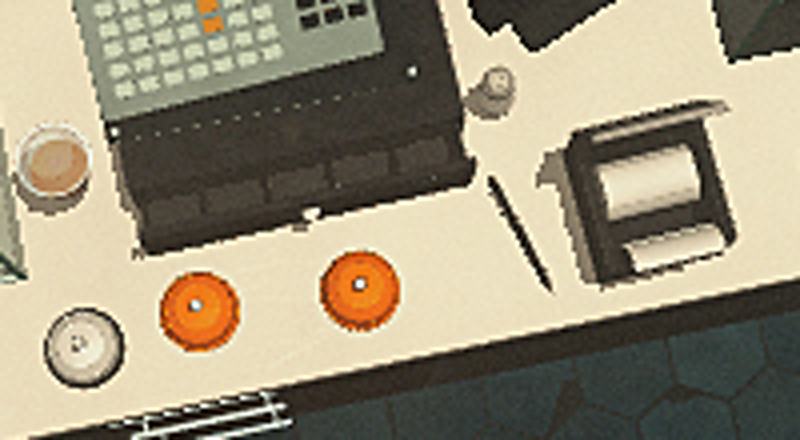

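View pics/sidec.png

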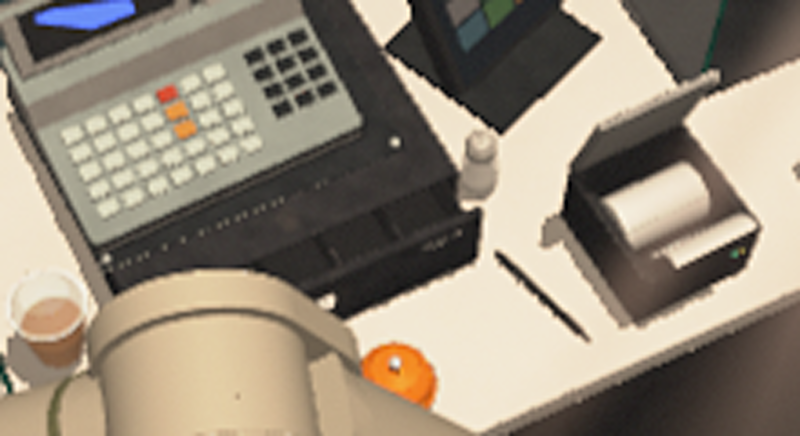

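The crops show these features:
- The chrome bell's knob is at about crop (78,344) in the top view.
- The drawer panel's right top corner is at about top (474,160) and side (481,210).
- The lid's free edge runs in the top view from about (572,137) to (730,105), and in the side view from (603,135) to (717,75).

Next I triangulate these.

Run:
```python
from h import *
T=load('top');S=load('side')
t=lambda u,v:(235+u/4,170+v/4)
k=220/800
d=lambda u,v:(220+u*k,130+v*k)
for n,a,b in(('panelR top',(474,160),(481,210)),('panelR bot',(471,184),(477,258)),('lid edge R',(730,104),(717,75)),('lid edge L',(574,138),(605,133)),('shaker cap',(499,80),(482,138)),('pen near',(550,290),(587,339)),('pen far',(491,180),(498,253)),('print front R',(733,243),(757,232)),('print front L',(598,284),(632,322))):
    X=tri(T,t(*a),S,d(*b)); print(n,X.round(3),(proj(T,X)-t(*a)).round(1))
print('panel L top',onz(T,t(135,230),.104),'bot',onz(T,t(148,255),.006)); print('panelR',onz(T,t(474,160),.104),onz(T,t(471,184),.006))
print('knob',onz(T,t(78,344),.0575),'dome',onz(T,t(84,347),.02),'knobs or',onz(T,t(195,305),.0575),onz(T,t(360,285),.0575))
print('printL hinge',onz(T,t(570,140),.094),'R',onz(T,t(705,110),.094)); print('cup',onz(T,t(52,160),.117))
# draw world grid directions
print(proj(T,(.5,0,.1)),proj(T,(.5,.3,.1)),proj(T,(.6,0,.1)))
```

```text
panelR top [ 0.552 -0.074  0.097] [0.6 0.3]
panelR bot [ 0.545 -0.073  0.012] [0.3 0.1]
lid edge R [ 0.537 -0.324  0.195] [0.2 0.1]
lid edge L [ 0.522 -0.171  0.218] [3.1 1.7]
shaker cap [ 0.633 -0.119  0.088] [0.5 0.2]
pen near [ 0.416 -0.132  0.005] [0.4 0.2]
pen far [ 0.545 -0.097  0.004] [0.6 0.3]
print front R [ 0.415 -0.318  0.082] [0.3 0.2]
print front L [ 0.412 -0.183  0.007] [0.2 0.1]
panel L top [0.55188625 0.28567933 0.104     ] bot [0.54164832 0.28435501 0.006     ]
panelR [ 0.5525845  -0.07141034  0.104     ] [ 0.54679266 -0.07263936  0.006     ]
knob [0.45490432 0.36893069 0.0575    ] dome [0.45596961 0.36758891 0.02      ] knobs or [0.47018785 0.24221522 0.0575    ] [0.45568271 0.0693647  0.0575    ]
printL hinge [ 0.55496112 -0.17502821  0.094     ] R [ 0.55746361 -0.32045732  0.094     ]
cup [0.63875925 0.35522653 0.117     ]
[339.29006911 225.8744842 ] [267.70350297 240.58761169] [334.22645289 202.73345278]
```

Everything is almost axis-aligned:
- **Drawer panel:** face at x≈0.549, y −0.073 to 0.285, width 358 mm as given.
- **Printer:** y −0.318 to −0.18, front at x 0.413.
- **Lid edge:** about (0.53, −0.25, 0.205).
- **Chrome bell's knob:** about (0.455, 0.369). It is the leftmost of three bells and the only one that is not orange.

First I square the tool and close the fingers.

Call:
jog_arm:
  hand: -1
  steps:
    - {"z": 0.4,"wz": -0.046}
    - {"z": 0.4,"wz": -0.046}
    - {"z": 0.4,"wz": -0.046}
    - {"z": 0.4,"wz": -0.046}
    - {"z": 0.4,"wz": -0.046}

```text
validation failed for argument at $.st...
```

Call:
jog_arm:
  hand: -1
  steps:
    - {"x": 0,"y": 0,"z": 0.4,"wx": 0,"wy": 0,"wz": -0.046}
    - {"x": 0,"y": 0,"z": 0.4,"wx": 0,"wy": 0,"wz": -0.046}
    - {"x": 0,"y": 0,"z": 0.4,"wx": 0,"wy": 0,"wz": -0.046}
    - {"x": 0,"y": 0,"z": 0.4,"wx": 0,"wy": 0,"wz": -0.046}
    - {"x": 0,"y": 0,"z": 0.4,"wx": 0,"wy": 0,"wz": -0.046}

```text
clock: 0.72
tcp_pos: [0.2559, 0.6781, 0.2531]
tcp_rot: [-0.001, 1.0, -0.0, -0.0]
wrist_force: [0.5, -0.3, 1.2]
gripper_width: -0.0
gripper_force: 0.0
```

Call:
jog_arm:
  steps:
    - {"x": -0.5,"y": -1,"z": 0,"wx": 0,"wy": 0,"wz": 0}
    - {"x": -0.5,"y": -1,"z": 0,"wx": 0,"wy": 0,"wz": 0}
    - {"x": -0.5,"y": -1,"z": 0,"wx": 0,"wy": 0,"wz": 0}
    - {"x": -0.5,"y": -1,"z": 0,"wx": 0,"wy": 0,"wz": 0}
    - {"x": -0.5,"y": -1,"z": 0,"wx": 0,"wy": 0,"wz": 0}

```text
clock: 1.35
tcp_pos: [0.3189, 0.5523, 0.2536]
tcp_rot: [-0.0, 1.0, -0.0, -0.0]
wrist_force: [-0.5, 0.8, -0.6]
gripper_width: -0.0
gripper_force: 0.0
```

Call:
jog_arm:
  steps:
    - {"x": -0.5,"y": -1,"z": 0,"wx": 0,"wy": 0,"wz": 0}
    - {"x": -0.5,"y": -1,"z": 0,"wx": 0,"wy": 0,"wz": 0}
    - {"x": -0.5,"y": -1,"z": 0,"wx": 0,"wy": 0,"wz": 0}
    - {"x": -0.5,"y": -1,"z": 0,"wx": 0,"wy": 0,"wz": 0}
    - {"x": -0.5,"y": -1,"z": 0,"wx": 0,"wy": 0,"wz": 0}

```text
clock: 1.98
tcp_pos: [0.3815, 0.4271, 0.2538]
tcp_rot: [-0.0, 1.0, -0.0, -0.0]
wrist_force: [-0.3, 1.0, -0.1]
gripper_width: 0.0
gripper_force: 0.0
```

Call:
jog_arm:
  steps:
    - {"x": -0.5,"y": -1,"z": 0,"wx": 0,"wy": 0,"wz": 0}
    - {"x": -0.5,"y": -1,"z": 0,"wx": 0,"wy": 0,"wz": 0}
    - {"x": -0.5,"y": -1,"z": 0,"wx": 0,"wy": 0,"wz": 0}
    - {"x": -0.5,"y": -1,"z": 0,"wx": 0,"wy": 0,"wz": 0}
    - {"x": -0.5,"y": -1,"z": 0,"wx": 0,"wy": 0,"wz": 0}

```text
clock: 2.6
tcp_pos: [0.444, 0.3021, 0.2539]
tcp_rot: [-0.0, 1.0, -0.0, -0.0]
wrist_force: [-0.4, 0.2, 0.1]
gripper_width: -0.0
gripper_force: 0.0
```

Call:
jog_arm:
  steps:
    - {"x": -0.5,"y": -1,"z": 0,"wx": 0,"wy": 0,"wz": 0}
    - {"x": -0.5,"y": -1,"z": 0,"wx": 0,"wy": 0,"wz": 0}
    - {"x": -0.5,"y": -1,"z": 0,"wx": 0,"wy": 0,"wz": 0}
    - {"x": -0.5,"y": -1,"z": 0,"wx": 0,"wy": 0,"wz": 0}
    - {"x": -0.5,"y": -1,"z": 0,"wx": 0,"wy": 0,"wz": 0}

```text
clock: 3.22
tcp_pos: [0.5064, 0.1772, 0.2538]
tcp_rot: [-0.0, 1.0, -0.0, -0.0]
wrist_force: [-0.2, -0.5, 0.4]
gripper_width: -0.0004
gripper_force: 0.0
```

Run:
```python
from rig import env
from h import *
s=snap(env,'side')
a=s['image'][150:330,150:310]; b=s['image'][110:240,330:470]
cv2.imwrite('pics/s1.png',np.hstack([cv2.resize(a,(380,428),interpolation=cv2.INTER_CUBIC),cv2.resize(b,(420,390),interpolation=cv2.INTER_CUBIC)[:428] if 0 else cv2.copyMakeBorder(cv2.resize(b,(420,390),interpolation=cv2.INTER_CUBIC),0,38,0,0,cv2.BORDER_CONSTANT)]))
print(proj(s,(.455,.369,.0575)),env.tip_reach)
```

```text
[249.30480785 263.54396972] 0.0726
```

View pics/s1.png

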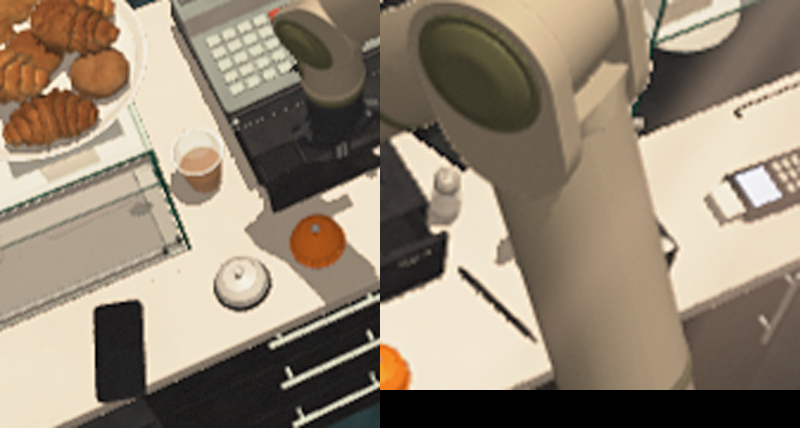

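Call:
jog_arm:
  steps:
    - {"x": 0,"y": -0.3,"z": 0.85,"wx": 0,"wy": 0,"wz": 0}
    - {"x": 0,"y": -0.3,"z": 0.85,"wx": 0,"wy": 0,"wz": 0}
    - {"x": 0,"y": -0.3,"z": 0.85,"wx": 0,"wy": 0,"wz": 0}
    - {"x": 0,"y": -0.3,"z": 0.85,"wx": 0,"wy": 0,"wz": 0}
    - {"x": 0,"y": -0.3,"z": 0.85,"wx": 0,"wy": 0,"wz": 0}

```text
clock: 3.9
tcp_pos: [0.5061, 0.1405, 0.147]
tcp_rot: [-0.0, 1.0, 0.0, 0.0]
wrist_force: [0.8, -0.4, 0.1]
gripper_width: -0.0001
gripper_force: 0.0
```

The side view shows the chrome bell's knob at about (250.6,264), against a predicted (249.3,263.5). The bell's position and height are confirmed. Now a gentle push on the drawer.

Call:
jog_arm:
  steps:
    - {"x": -0.4,"y": 0,"z": 0,"wx": 0,"wy": 0,"wz": 0}
    - {"x": -0.4,"y": 0,"z": 0,"wx": 0,"wy": 0,"wz": 0}
    - {"x": -0.4,"y": 0,"z": 0,"wx": 0,"wy": 0,"wz": 0}
    - {"x": -0.4,"y": 0,"z": 0,"wx": 0,"wy": 0,"wz": 0}
    - {"x": -0.4,"y": 0,"z": 0,"wx": 0,"wy": 0,"wz": 0}

```text
clock: 4.53
tcp_pos: [0.556, 0.1417, 0.1484]
tcp_rot: [-0.001, 1.0, 0.0, -0.001]
wrist_force: [-5.5, 3.4, 1.4]
gripper_width: -0.0005
gripper_force: 2.6
```

Call:
jog_arm:
  steps:
    - {"x": -0.2,"y": 0,"z": 0,"wx": 0,"wy": 0,"wz": 0}
    - {"x": -0.2,"y": 0,"z": 0,"wx": 0,"wy": 0,"wz": 0}
    - {"x": -0.2,"y": 0,"z": 0,"wx": 0,"wy": 0,"wz": 0}
    - {"x": -0.2,"y": 0,"z": 0,"wx": 0,"wy": 0,"wz": 0}
    - {"x": -0.2,"y": 0,"z": 0,"wx": 0,"wy": 0,"wz": 0}

```text
clock: 5.15
tcp_pos: [0.5737, 0.1415, 0.1473]
tcp_rot: [-0.002, 1.0, -0.002, -0.008]
wrist_force: [-36.9, 3.9, 26.3]
gripper_width: -0.0001
gripper_force: 18.9
```

The drawer has reached its stop, so I back off at once.

Call:
jog_arm:
  steps:
    - {"x": 0.3,"y": 0,"z": 0,"wx": 0,"wy": 0,"wz": 0}
    - {"x": 0,"y": 0,"z": 0,"wx": 0,"wy": 0,"wz": 0}
    - {"x": 0,"y": 0,"z": 0,"wx": 0,"wy": 0,"wz": 0}
    - {"x": 0,"y": 0,"z": 0,"wx": 0,"wy": 0,"wz": 0}
    - {"x": 0,"y": 0,"z": 0,"wx": 0,"wy": 0,"wz": 0}

```text
clock: 5.78
tcp_pos: [0.5728, 0.1412, 0.148]
tcp_rot: [-0.001, 1.0, -0.0, -0.001]
wrist_force: [-8.9, 2.0, 4.9]
gripper_width: 0.0004
gripper_force: 3.9
```

Run:
```python
from rig import env
from h import *
s=snap(env,'top'); st=env.sense(); print(st['wrist_force'],st['tcp_pos'],st['qpos'],st['clock'])
cv2.imwrite('pics/t2.png',cv2.resize(s['image'][150:280,235:435],(800,520),interpolation=cv2.INTER_CUBIC))
```

```text
[-7.62330345  1.72039789  5.11917689] [0.57276857 0.14120263 0.14795761] [-0.26044771  0.65165457 -0.11449224  2.02685605  0.15181353  0.47297207
  1.08469226] 5.825
```

View pics/t2.png

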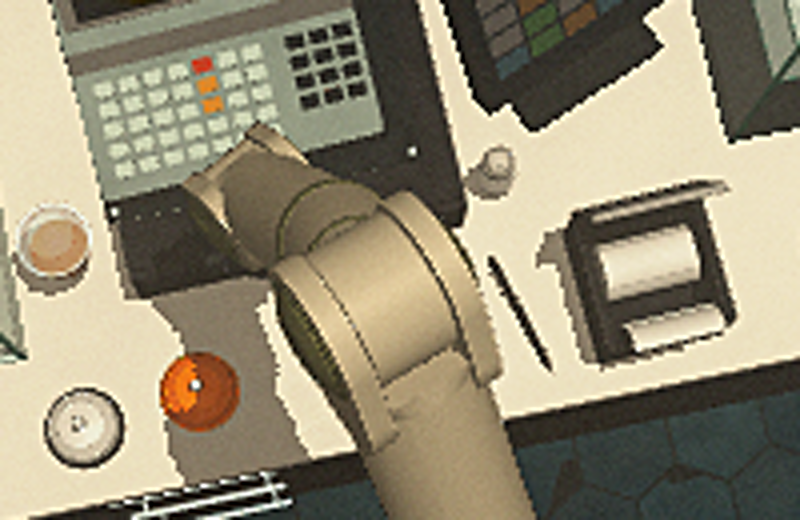

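The top view shows the drawer flush, with no compartments visible and the panel moved in by about 40 mm. It stalled at the same spot under 37 N, well above the 5 N it takes to slide, so it is home. I retreat upward and move towards the printer.

Call:
jog_arm:
  steps:
    - {"x": 0.8,"y": 0,"z": 0,"wx": 0,"wy": 0,"wz": 0}
    - {"x": 0.4,"y": 0,"z": -1,"wx": 0,"wy": 0,"wz": 0}
    - {"x": 0,"y": 0,"z": -1,"wx": 0,"wy": 0,"wz": 0}
    - {"x": 0,"y": 0,"z": -1,"wx": 0,"wy": 0,"wz": 0}
    - {"x": 0,"y": 0,"z": -1,"wx": 0,"wy": 0,"wz": 0}

```text
clock: 6.45
tcp_pos: [0.545, 0.1409, 0.2493]
tcp_rot: [0.0, 1.0, 0.0, 0.001]
wrist_force: [-0.2, 0.1, -0.2]
gripper_width: 0.0
gripper_force: 0.0
```

Call:
jog_arm:
  steps:
    - {"x": 0,"y": -1,"z": -0.65,"wx": 0,"wy": 0,"wz": 0}
    - {"x": 0,"y": -1,"z": -0.65,"wx": 0,"wy": 0,"wz": 0}
    - {"x": 0,"y": -1,"z": -0.65,"wx": 0,"wy": 0,"wz": 0}
    - {"x": 0,"y": -1,"z": -0.65,"wx": 0,"wy": 0,"wz": 0}
    - {"x": 0,"y": -1,"z": -0.65,"wx": 0,"wy": 0,"wz": 0}

```text
clock: 7.08
tcp_pos: [0.5448, 0.0148, 0.3303]
tcp_rot: [0.0, 1.0, -0.0, 0.001]
wrist_force: [0.5, 0.3, -0.4]
gripper_width: 0.0001
gripper_force: 0.0
```

Run:
```python
from rig import env
from h import *
s=snap(env,'top'); S=snap(env,'side'); st=env.sense(); print(st['wrist_force'],st['tcp_pos'],st['clock'])
cv2.imwrite('pics/t3.png',np.hstack([cv2.resize(s['image'][140:250,340:440],(400,440),interpolation=cv2.INTER_CUBIC),cv2.resize(S['image'][110:220,330:430],(400,440),interpolation=cv2.INTER_CUBIC)]))
```

```text
[ 0.61267806 -0.56353124  0.79285114] [0.54529391 0.01270805 0.33124748] 7.175
```

View pics/t3.png

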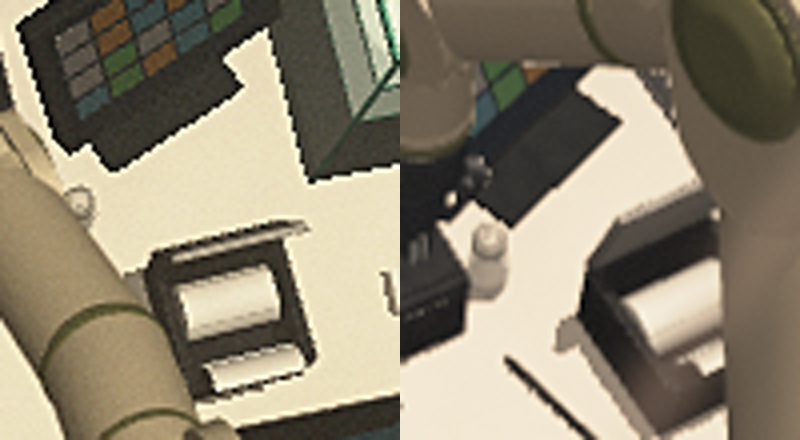

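The left half shows the lid's edge as a light band from (172,254) to (305,224). The glass case's corner is at (312,183) and the monitor stand's corner at (112,172). The right half shows the lid's left top corner at (622,216).

Run:
```python
from h import *
T=load('top');S=load('side')
t=lambda u,v:(340+u/4,140+v/4)
d=lambda u,v:(330+(u-400)/4,110+v/4)
print('lidL',tri(T,t(172,252),S,d(622,216)))
for z in(.2,.21): print('edge L,R',onz(T,t(172,252),z).round(3),onz(T,t(305,222),z).round(3),onz(S,d(622,216),z).round(3))
print('case corner',onz(T,t(312,183),0),'stand',onz(T,t(112,172),0),onz(S,d(510,223),0))
print('screen lowcorner',onz(T,t(70,155),.05),onz(T,t(70,155),.15),'screen top left?',onz(T,t(20,20),.3))
print('hinge L side',onz(S,d(585,268),.094))
```

```text
lidL [ 0.5324924  -0.18444183  0.20735334]
edge L,R [ 0.537 -0.182  0.2  ] [ 0.54  -0.318  0.2  ] [ 0.533 -0.192  0.2  ]
edge L,R [ 0.535 -0.18   0.21 ] [ 0.538 -0.315  0.21 ] [ 0.528 -0.187  0.21 ]
case corner [ 0.62194763 -0.38385869  0.        ] stand [ 0.67920717 -0.17125576  0.        ] [ 0.68238616 -0.17627759  0.        ]
screen lowcorner [ 0.69449654 -0.12384371  0.05      ] [ 0.66814359 -0.11115556  0.15      ] screen top left? [ 0.76989387 -0.07454576  0.3       ]
hinge L side [ 0.55463311 -0.17933683  0.094     ]
```

The lid's edge is at (0.535, −0.249, 0.209), which matches about 1.2 rad with the hinge at x≈0.573. I move in behind and above it.

Call:
jog_arm:
  steps:
    - {"x": -0.2,"y": -0.9,"z": 0,"wx": 0,"wy": 0,"wz": 0}
    - {"x": -0.2,"y": -0.9,"z": 0,"wx": 0,"wy": 0,"wz": 0}
    - {"x": -0.2,"y": -0.9,"z": 0,"wx": 0,"wy": 0,"wz": 0}
    - {"x": -0.2,"y": -0.9,"z": 0,"wx": 0,"wy": 0,"wz": 0}
    - {"x": -0.2,"y": -0.9,"z": 0,"wx": 0,"wy": 0,"wz": 0}

```text
clock: 7.8
tcp_pos: [0.5698, -0.0968, 0.329]
tcp_rot: [-0.0, 1.0, 0.0, 0.001]
wrist_force: [0.5, 0.7, -0.2]
gripper_width: 0.0
gripper_force: 0.0
```

Call:
jog_arm:
  steps:
    - {"x": -0.2,"y": -0.9,"z": 0,"wx": 0,"wy": 0,"wz": 0}
    - {"x": -0.2,"y": -0.9,"z": 0,"wx": 0,"wy": 0,"wz": 0}
    - {"x": -0.2,"y": -0.9,"z": 0,"wx": 0,"wy": 0,"wz": 0}
    - {"x": -0.2,"y": -0.9,"z": 0,"wx": 0,"wy": 0,"wz": 0}
    - {"x": -0.2,"y": -0.9,"z": 0,"wx": 0,"wy": 0,"wz": 0}

```text
clock: 8.43
tcp_pos: [0.5944, -0.2103, 0.3289]
tcp_rot: [-0.0, 1.0, -0.0, 0.0]
wrist_force: [0.7, 0.8, -0.1]
gripper_width: -0.0001
gripper_force: 0.0
```

Call:
jog_arm:
  steps:
    - {"x": 0,"y": 0,"z": 0.74,"wx": 0,"wy": 0,"wz": 0}
    - {"x": 0,"y": 0,"z": 0.74,"wx": 0,"wy": 0,"wz": 0}
    - {"x": 0,"y": 0,"z": 0.74,"wx": 0,"wy": 0,"wz": 0}
    - {"x": 0,"y": 0,"z": 0.74,"wx": 0,"wy": 0,"wz": 0}
    - {"x": 0,"y": 0,"z": 0.74,"wx": 0,"wy": 0,"wz": 0}

```text
clock: 9.05
tcp_pos: [0.5942, -0.2097, 0.2356]
tcp_rot: [-0.0, 1.0, -0.0, 0.0]
wrist_force: [-0.2, 0.1, 0.5]
gripper_width: -0.0004
gripper_force: 0.0
```

Call:
jog_arm:
  steps:
    - {"x": 0.3,"y": 0,"z": 0,"wx": 0,"wy": 0,"wz": 0}
    - {"x": 0.3,"y": 0,"z": 0,"wx": 0,"wy": 0,"wz": 0}
    - {"x": 0.3,"y": 0,"z": 0,"wx": 0,"wy": 0,"wz": 0}
    - {"x": 0.3,"y": 0,"z": 0,"wx": 0,"wy": 0,"wz": 0}
    - {"x": 0.3,"y": 0,"z": 0,"wx": 0,"wy": 0,"wz": 0}

```text
clock: 9.68
tcp_pos: [0.5559, -0.2091, 0.2368]
tcp_rot: [-0.0, 1.0, -0.0, 0.0]
wrist_force: [0.1, 0.0, -1.3]
gripper_width: 0.0002
gripper_force: 0.1
```

Contact should come now, and I continue slowly.

Call:
jog_arm:
  steps:
    - {"x": 0.3,"y": 0,"z": 0,"wx": 0,"wy": 0,"wz": 0}
    - {"x": 0.3,"y": 0,"z": 0,"wx": 0,"wy": 0,"wz": 0}
    - {"x": 0.3,"y": 0,"z": 0,"wx": 0,"wy": 0,"wz": 0}
    - {"x": 0.3,"y": 0,"z": 0,"wx": 0,"wy": 0,"wz": 0}
    - {"x": 0.3,"y": 0,"z": 0,"wx": 0,"wy": 0,"wz": 0}

```text
clock: 10.3
tcp_pos: [0.5183, -0.2091, 0.2364]
tcp_rot: [-0.0, 1.0, 0.0, -0.0]
wrist_force: [-0.7, -0.5, -0.5]
gripper_width: 0.0002
gripper_force: 0.1
```

Run:
```python
from rig import env
from h import *
s=snap(env,'top'); S=snap(env,'side'); st=env.sense(); print(st['wrist_force'],st['tcp_pos'],st['clock'])
cv2.imwrite('pics/t4.png',np.hstack([cv2.resize(s['image'][150:260,340:440],(400,440),interpolation=cv2.INTER_CUBIC),cv2.resize(S['image'][120:230,340:440],(400,440),interpolation=cv2.INTER_CUBIC)]))
```

```text
[ 0.40281976 -0.15483244 -0.06884417] [ 0.51780239 -0.20914823  0.23635228] 10.4
```

View pics/t4.png

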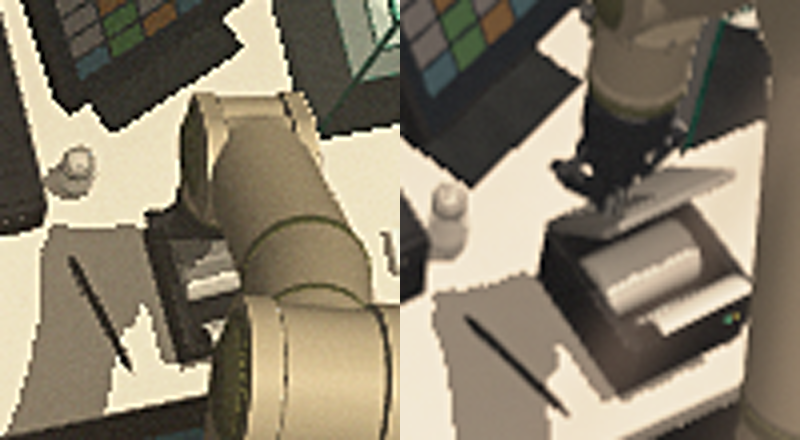

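The side view shows the lid leaning well forward over the roll, with the fingertips behind it at about (610,210). I follow it forward and down.

Call:
jog_arm:
  steps:
    - {"x": 0.4,"y": 0,"z": 0.1,"wx": 0,"wy": 0,"wz": 0}
    - {"x": 0.4,"y": 0,"z": 0.1,"wx": 0,"wy": 0,"wz": 0}
    - {"x": 0.4,"y": 0,"z": 0.1,"wx": 0,"wy": 0,"wz": 0}
    - {"x": 0.4,"y": 0,"z": 0.1,"wx": 0,"wy": 0,"wz": 0}
    - {"x": 0.4,"y": 0,"z": 0.1,"wx": 0,"wy": 0,"wz": 0}

```text
clock: 11.02
tcp_pos: [0.4681, -0.2091, 0.2237]
tcp_rot: [-0.0, 1.0, 0.0, -0.0]
wrist_force: [-0.0, 0.3, -0.3]
gripper_width: -0.0001
gripper_force: 0.0
```

Call:
jog_arm:
  steps:
    - {"x": 0,"y": 0,"z": 0.2,"wx": 0,"wy": 0,"wz": 0}
    - {"x": 0,"y": 0,"z": 0.2,"wx": 0,"wy": 0,"wz": 0}
    - {"x": 0,"y": 0,"z": 0.2,"wx": 0,"wy": 0,"wz": 0}
    - {"x": 0,"y": 0,"z": 0.2,"wx": 0,"wy": 0,"wz": 0}
    - {"x": 0,"y": 0,"z": 0.2,"wx": 0,"wy": 0,"wz": 0}

```text
clock: 11.65
tcp_pos: [0.469, -0.209, 0.1985]
tcp_rot: [-0.0, 1.0, 0.0, -0.0]
wrist_force: [0.1, -0.0, 0.5]
gripper_width: -0.0002
gripper_force: 0.0
```

Call:
jog_arm:
  steps:
    - {"x": 0,"y": 0,"z": 0.15,"wx": 0,"wy": 0,"wz": 0}
    - {"x": 0,"y": 0,"z": 0.15,"wx": 0,"wy": 0,"wz": 0}
    - {"x": 0,"y": 0,"z": 0.15,"wx": 0,"wy": 0,"wz": 0}
    - {"x": 0,"y": 0,"z": 0.15,"wx": 0,"wy": 0,"wz": 0}
    - {"x": 0,"y": 0,"z": 0.1,"wx": 0,"wy": 0,"wz": 0}

```text
clock: 12.28
tcp_pos: [0.4689, -0.2091, 0.1811]
tcp_rot: [-0.0, 1.0, 0.0, -0.0]
wrist_force: [0.2, -0.2, 0.9]
gripper_width: -0.0003
gripper_force: 0.0
```

Call:
jog_arm:
  steps:
    - {"x": 0,"y": 0,"z": 0.05,"wx": 0,"wy": 0,"wz": 0}
    - {"x": 0,"y": 0,"z": 0.05,"wx": 0,"wy": 0,"wz": 0}
    - {"x": 0,"y": 0,"z": 0.05,"wx": 0,"wy": 0,"wz": 0}
    - {"x": 0,"y": 0,"z": 0.05,"wx": 0,"wy": 0,"wz": 0}
    - {"x": 0,"y": 0,"z": 0.05,"wx": 0,"wy": 0,"wz": 0}

```text
clock: 12.9
tcp_pos: [0.4689, -0.2091, 0.1751]
tcp_rot: [-0.0, 1.0, -0.0, 0.0]
wrist_force: [0.1, 0.1, 0.5]
gripper_width: 0.0002
gripper_force: 0.0
```

Call:
jog_arm:
  steps:
    - {"x": 0,"y": 0,"z": 0.03,"wx": 0,"wy": 0,"wz": 0}
    - {"x": 0,"y": 0,"z": 0.03,"wx": 0,"wy": 0,"wz": 0}
    - {"x": 0,"y": 0,"z": 0.03,"wx": 0,"wy": 0,"wz": 0}
    - {"x": 0,"y": 0,"z": 0.03,"wx": 0,"wy": 0,"wz": 0}
    - {"x": 0,"y": 0,"z": 0,"wx": 0,"wy": 0,"wz": 0}

```text
clock: 13.52
tcp_pos: [0.4689, -0.2091, 0.1726]
tcp_rot: [-0.0, 1.0, -0.0, 0.0]
wrist_force: [-2.0, 0.4, 7.9]
gripper_width: 0.0001
gripper_force: 3.8
```

The force is 7.9 N with the fingertips at 0.100 m, which is the shut height. I press slightly more, then lift.

Call:
jog_arm:
  steps:
    - {"x": 0,"y": 0,"z": 0.03,"wx": 0,"wy": 0,"wz": 0}
    - {"x": 0,"y": 0,"z": 0,"wx": 0,"wy": 0,"wz": 0}
    - {"x": 0,"y": 0,"z": 0,"wx": 0,"wy": 0,"wz": 0}
    - {"x": 0,"y": 0,"z": 0,"wx": 0,"wy": 0,"wz": 0}
    - {"x": 0,"y": 0,"z": 0,"wx": 0,"wy": 0,"wz": 0}

```text
clock: 14.15
tcp_pos: [0.4689, -0.2091, 0.1725]
tcp_rot: [-0.0, 1.0, -0.0, 0.0]
wrist_force: [-2.5, 1.9, 17.1]
gripper_width: -0.0001
gripper_force: 8.4
```

Call:
jog_arm:
  steps:
    - {"x": 0,"y": 0,"z": -0.3,"wx": 0,"wy": 0,"wz": 0}
    - {"x": 0,"y": 0,"z": -0.8,"wx": 0,"wy": 0,"wz": 0}
    - {"x": 0,"y": 0,"z": -1,"wx": 0,"wy": 0,"wz": 0}
    - {"x": 0,"y": 0,"z": -1,"wx": 0,"wy": 0,"wz": 0}
    - {"x": 0,"y": 0.5,"z": -0.5,"wx": 0,"wy": 0,"wz": 0}

```text
clock: 14.78
tcp_pos: [0.469, -0.1969, 0.2626]
tcp_rot: [0.001, 1.0, -0.0, 0.001]
wrist_force: [-0.1, 0.0, 0.3]
gripper_width: -0.0001
gripper_force: 0.0
```

Run:
```python
from rig import env
from h import *
s=snap(env,'top'); S=snap(env,'side'); st=env.sense(); print(st['wrist_force'],st['tcp_pos'],st['clock'])
cv2.imwrite('pics/t5.png',np.hstack([cv2.resize(s['image'][150:280,240:440],(400,260),interpolation=cv2.INTER_CUBIC),cv2.resize(S['image'][120:250,240:440],(400,260),interpolation=cv2.INTER_CUBIC)]))
```

```text
[ 0.40005554 -0.01155443 -0.17673148] [ 0.46926889 -0.19508166  0.26236956] 14.875
```

View pics/t5.png

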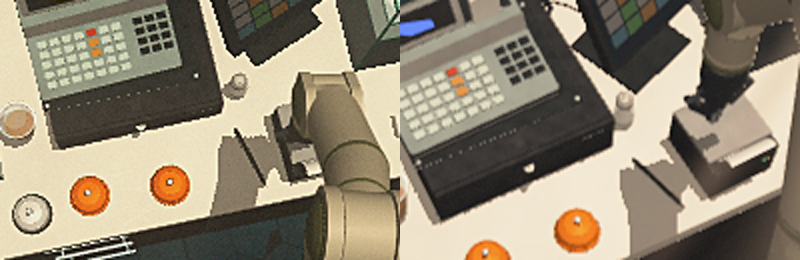

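The drawer is flush and the lid is shut flat. I move high across to the bell at (0.455, 0.367).

Call:
jog_arm:
  steps:
    - {"x": 0.02,"y": 0.9,"z": 0,"wx": 0,"wy": 0,"wz": 0}
    - {"x": 0.02,"y": 0.9,"z": 0,"wx": 0,"wy": 0,"wz": 0}
    - {"x": 0.02,"y": 0.9,"z": 0,"wx": 0,"wy": 0,"wz": 0}
    - {"x": 0.02,"y": 0.9,"z": 0,"wx": 0,"wy": 0,"wz": 0}
    - {"x": 0.02,"y": 0.9,"z": 0,"wx": 0,"wy": 0,"wz": 0}

```text
clock: 15.5
tcp_pos: [0.4659, -0.083, 0.2604]
tcp_rot: [-0.001, 1.0, 0.0, -0.001]
wrist_force: [0.7, -0.7, 0.3]
gripper_width: -0.0003
gripper_force: 0.0
```

Call:
jog_arm:
  steps:
    - {"x": 0.02,"y": 0.9,"z": 0,"wx": 0,"wy": 0,"wz": 0}
    - {"x": 0.02,"y": 0.9,"z": 0,"wx": 0,"wy": 0,"wz": 0}
    - {"x": 0.02,"y": 0.9,"z": 0,"wx": 0,"wy": 0,"wz": 0}
    - {"x": 0.02,"y": 0.9,"z": 0,"wx": 0,"wy": 0,"wz": 0}
    - {"x": 0.02,"y": 0.9,"z": 0,"wx": 0,"wy": 0,"wz": 0}

```text
clock: 16.12
tcp_pos: [0.4633, 0.0294, 0.2604]
tcp_rot: [-0.001, 1.0, -0.0, -0.001]
wrist_force: [-0.5, 0.4, -0.3]
gripper_width: 0.0
gripper_force: 0.0
```

Call:
jog_arm:
  steps:
    - {"x": 0.02,"y": 0.9,"z": 0,"wx": 0,"wy": 0,"wz": 0}
    - {"x": 0.02,"y": 0.9,"z": 0,"wx": 0,"wy": 0,"wz": 0}
    - {"x": 0.02,"y": 0.9,"z": 0,"wx": 0,"wy": 0,"wz": 0}
    - {"x": 0.02,"y": 0.9,"z": 0,"wx": 0,"wy": 0,"wz": 0}
    - {"x": 0.02,"y": 0.9,"z": 0,"wx": 0,"wy": 0,"wz": 0}

```text
clock: 16.75
tcp_pos: [0.4607, 0.1418, 0.2604]
tcp_rot: [-0.001, 1.0, -0.0, -0.001]
wrist_force: [-0.4, -0.4, 0.7]
gripper_width: -0.0002
gripper_force: 0.0
```

Call:
jog_arm:
  steps:
    - {"x": 0.02,"y": 0.9,"z": 0,"wx": 0,"wy": 0,"wz": 0}
    - {"x": 0.02,"y": 0.9,"z": 0,"wx": 0,"wy": 0,"wz": 0}
    - {"x": 0.02,"y": 0.9,"z": 0,"wx": 0,"wy": 0,"wz": 0}
    - {"x": 0.02,"y": 0.9,"z": 0,"wx": 0,"wy": 0,"wz": 0}
    - {"x": 0.02,"y": 0.9,"z": 0,"wx": 0,"wy": 0,"wz": 0}

```text
clock: 17.38
tcp_pos: [0.4581, 0.2542, 0.2603]
tcp_rot: [-0.001, 1.0, -0.0, -0.001]
wrist_force: [1.3, 0.7, 0.7]
gripper_width: -0.0002
gripper_force: 0.0
```

Call:
jog_arm:
  steps:
    - {"x": 0.02,"y": 0.9,"z": 0,"wx": 0,"wy": 0,"wz": 0}
    - {"x": 0.02,"y": 0.9,"z": 0,"wx": 0,"wy": 0,"wz": 0}
    - {"x": 0.02,"y": 0.9,"z": 0,"wx": 0,"wy": 0,"wz": 0}
    - {"x": 0.02,"y": 0.9,"z": 0,"wx": 0,"wy": 0,"wz": 0}
    - {"x": 0.02,"y": 0.9,"z": 0,"wx": 0,"wy": 0,"wz": 0}

```text
clock: 18.0
tcp_pos: [0.4561, 0.3674, 0.2614]
tcp_rot: [-0.0, 1.0, -0.0, 0.0]
wrist_force: [0.6, -0.2, 0.1]
gripper_width: 0.0003
gripper_force: 0.0
```

Call:
jog_arm:
  steps:
    - {"x": 0,"y": 0,"z": 0.9,"wx": 0,"wy": 0,"wz": 0}
    - {"x": 0,"y": 0,"z": 0.9,"wx": 0,"wy": 0,"wz": 0}
    - {"x": 0,"y": 0,"z": 0.9,"wx": 0,"wy": 0,"wz": 0}
    - {"x": 0,"y": 0,"z": 0.9,"wx": 0,"wy": 0,"wz": 0}
    - {"x": 0,"y": 0,"z": 0.4,"wx": 0,"wy": 0,"wz": 0}

```text
clock: 18.62
tcp_pos: [0.4559, 0.3664, 0.1602]
tcp_rot: [-0.0, 1.0, -0.0, -0.0]
wrist_force: [0.6, -0.3, 0.4]
gripper_width: 0.0
gripper_force: 0.0
```

Run:
```python
from rig import env
from h import *
s=snap(env,'top'); S=snap(env,'side'); st=env.sense(); print(st['wrist_force'],st['tcp_pos'],st['clock'])
cv2.imwrite('pics/t6.png',np.hstack([cv2.resize(s['image'][215:285,215:315],(400,280),interpolation=cv2.INTER_CUBIC),cv2.resize(S['image'][220:290,200:300],(400,280),interpolation=cv2.INTER_CUBIC)]))
```

```text
[-1.1458839   0.47283558 -0.49160298] [0.45584788 0.36617645 0.16055912] 18.725
```

View pics/t6.png

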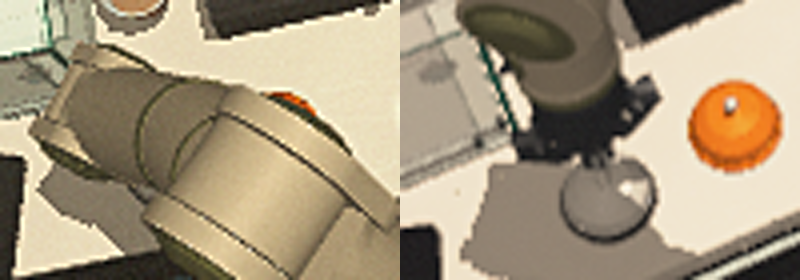

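The side view shows the fingertips right above the chrome bell's knob, at about (603,165). I lower to just above the knob and then press gently.

Call:
jog_arm:
  steps:
    - {"x": 0,"y": 0.02,"z": 0.22,"wx": 0,"wy": 0,"wz": 0}
    - {"x": 0,"y": 0.02,"z": 0.22,"wx": 0,"wy": 0,"wz": 0}
    - {"x": 0,"y": 0,"z": 0.22,"wx": 0,"wy": 0,"wz": 0}
    - {"x": 0,"y": 0,"z": 0.22,"wx": 0,"wy": 0,"wz": 0}
    - {"x": 0,"y": 0,"z": 0.2,"wx": 0,"wy": 0,"wz": 0}

```text
clock: 19.35
tcp_pos: [0.4561, 0.3669, 0.134]
tcp_rot: [-0.0, 1.0, -0.0, -0.0]
wrist_force: [0.4, 0.4, 0.7]
gripper_width: 0.0003
gripper_force: 0.0
```

Call:
jog_arm:
  steps:
    - {"x": 0,"y": 0,"z": 0.06,"wx": 0,"wy": 0,"wz": 0}
    - {"x": 0,"y": 0,"z": 0.06,"wx": 0,"wy": 0,"wz": 0}
    - {"x": 0,"y": 0,"z": 0.06,"wx": 0,"wy": 0,"wz": 0}
    - {"x": 0,"y": 0,"z": 0.04,"wx": 0,"wy": 0,"wz": 0}
    - {"x": 0,"y": 0,"z": 0,"wx": 0,"wy": 0,"wz": 0}

```text
clock: 19.98
tcp_pos: [0.4562, 0.367, 0.129]
tcp_rot: [-0.0, 1.0, 0.0, 0.0]
wrist_force: [-0.2, -0.6, 2.9]
gripper_width: -0.0001
gripper_force: 1.2
```

Call:
jog_arm:
  steps:
    - {"x": 0,"y": 0,"z": 0.05,"wx": 0,"wy": 0,"wz": 0}
    - {"x": 0,"y": 0,"z": 0.05,"wx": 0,"wy": 0,"wz": 0}
    - {"x": 0,"y": 0,"z": 0.05,"wx": 0,"wy": 0,"wz": 0}
    - {"x": 0,"y": 0,"z": 0,"wx": 0,"wy": 0,"wz": 0}
    - {"x": 0,"y": 0,"z": 0,"wx": 0,"wy": 0,"wz": 0}

```text
clock: 20.6
tcp_pos: [0.4562, 0.367, 0.1262]
tcp_rot: [-0.0, 1.0, 0.0, 0.0]
wrist_force: [-2.6, -2.5, 13.7]
gripper_width: -0.0
gripper_force: 7.3
```

The force is 13.7 N with the fingertips at 0.0536 m, so the knob is all the way down. I release it straight up.

Call:
jog_arm:
  steps:
    - {"x": 0,"y": 0,"z": -0.2,"wx": 0,"wy": 0,"wz": 0}
    - {"x": 0,"y": 0,"z": -0.6,"wx": 0,"wy": 0,"wz": 0}
    - {"x": 0,"y": 0,"z": -1,"wx": 0,"wy": 0,"wz": 0}
    - {"x": 0,"y": 0,"z": -1,"wx": 0,"wy": 0,"wz": 0}
    - {"x": 0,"y": 0,"z": -1,"wx": 0,"wy": 0,"wz": 0}

```text
clock: 21.22
tcp_pos: [0.4561, 0.3668, 0.2215]
tcp_rot: [-0.0, 1.0, 0.0, 0.0]
wrist_force: [0.1, -0.6, -0.4]
gripper_width: -0.0001
gripper_force: 0.0
```

Call:
jog_arm:
  steps:
    - {"x": 0,"y": 0,"z": -0.4,"wx": 0,"wy": 0,"wz": 0}
    - {"x": 0,"y": 0,"z": 0,"wx": 0,"wy": 0,"wz": 0}
    - {"x": 0,"y": 0,"z": 0,"wx": 0,"wy": 0,"wz": 0}
    - {"x": 0,"y": 0,"z": 0,"wx": 0,"wy": 0,"wz": 0}
    - {"x": 0,"y": 0,"z": 0,"wx": 0,"wy": 0,"wz": 0}

```text
clock: 21.85
tcp_pos: [0.4559, 0.3668, 0.2295]
tcp_rot: [-0.0, 1.0, -0.0, -0.0]
wrist_force: [0.5, -0.3, 0.0]
gripper_width: 0.0004
gripper_force: 0.0
```

Run:
```python
from rig import env
st=env.sense(); print(st['wrist_force'],st['tcp_pos'],st['clock'])
print(env.close_job())
```

```text
[ 0.47180847 -0.3244268   0.03181153] [0.45594355 0.36684037 0.22949691] 21.85
the job is handed in; nothing more can be done
None
```

I pushed the drawer home, pressed the lid shut, rang the chrome bell, let it go and handed the job in at 21.9 s; no verdict came back, and the one doubt is the drawer push, where the wrist read about 45 N in all (37 N along the push) as it reached the stop, against a 40 N contact limit.

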